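# Cover the varnish pot and hold the UV lamp over the fresh patch

### The job

The fresh red patch on the black lacquer box is ready to be cured. Put the knobbed lid squarely on the open varnish pot, fully home, and let go of it, so that stray light cannot set the varnish; only then take the yellow UV lamp out of its dock by the handle and carry it across above the tops of the bamboo tumblers. Finish while still holding the lamp, steady and level with its window down, centred about 15 mm above the patch with its long side along the patch's long side; touch nothing with the lamp on the way, never touch or shift the box, and leave the tumblers and the other things on the bench as they are.

Things in the scene. Friction and masses are not known exactly. Their poses are not given: they have to be found in the camera images.
- lid: Loose aluminium lid of the varnish pot, 84 mm across, lying knob up on the bench; origin at the centre of its underside, z up. From below: a round plug 66 mm across and 8 mm deep (chamfered foot, rests on the bench), a flat rim 84 mm across at 8 to 12 mm height, then a black round knob 24 mm across from 14 to 43 mm height. About 0.12 kg.
- lid_knob (a point): Where to grip the lid's knob: on its axis, 34 mm above the lid's origin.
- pot: Loose open aluminium varnish pot with dark drips, 80 mm outside diameter, 75 mm high, wall 4 mm (mouth 72 mm wide), 0.44 to 0.66 kg; origin at the centre of its underside, z up.
- pot_rim (a point): Centre of the pot's mouth at rim height. With the lid home, the lid's rim rests on the pot's rim and the lid's origin is 8 mm below this point.
- lamp: Loose cordless UV curing lamp shaped like a small flat iron, yellow head 112 x 66 mm (x by y) and 30 mm high with fins to 37 mm, black posts at its two ends carrying a black grip; origin at the centre of its flat underside (the violet window), x along its length, z up. 95 mm high in all, 0.36 to 0.56 kg, balanced under its middle. Its two ends are equivalent for aligning it.
- lamp_grip (a point): Middle of the lamp's grip, 83 mm above the lamp's origin. The grip is a bar along the lamp's x, 26 mm wide (y), 24 mm high, with 75 mm free between the posts.
- dock: Fixed grey charging dock, 150 x 104 mm, origin at the centre of its underside; the lamp stands on its floor at 14 mm height inside a low lip (to 24 mm) with 4 mm play all round, and lifts straight up.
- box: Black lacquered box with gold lines, 160 x 110 x 50 mm (x, y, z), loose, 0.56 to 0.91 kg; origin at the centre of its underside.
- patch (a point): Centre of the fresh red patch on the box's flat top, at the height of the surface, 22 mm along the box's x and 18 mm along its y from its middle; the patch is 92 mm along this frame's x and 46 mm along its y; z up.
- board: Fixed low wooden drying board, 280 x 92 x 12 mm (x, y, z), between the dock and the box; origin at the centre of its underside; x runs along the row of tumblers. The dock is on one side of it and the box on the other.
- tumbler0: Loose light bamboo tumbler standing on the drying board, 69 mm across, 120 mm high (its top 132 mm above the bench); origin at the centre of its underside.
- tumbler1: Loose light bamboo tumbler standing on the drying board, 69 mm across, 120 mm high (its top 132 mm above the bench); origin at the centre of its underside.
- tumbler2: Loose light bamboo tumbler standing on the drying board, 69 mm across, 120 mm high (its top 132 mm above the bench); origin at the centre of its underside.
- bowl: Loose steel bowl, 124 mm across, 50 mm high, a bystander.
- brush: Loose brush lying on the bench, a bystander.
- stone: Loose grey rubbing stone, 85 x 40 x 22 mm, a bystander.

How it is judged:
On the way, in this order (a step that is already met when the one before it is completed fails the run):
1. the lid sits fully home on the pot and has been let go (horizontal distance between lid and pot_rim below 0.006 m and z of lid in the frame of pot_rim between -0.011 and -0.0055 m and angle between the z axis of lid and the z axis of pot, either way round below 0.08 rad and angle between pot's own z axis and vertical below 0.08 rad and contact force between the fingers and lid below 0.1 N), for 0.2 s.
2. the lamp has been lifted out of its dock in the gripper (z of lamp in the frame of dock above 0.05 m and contact force between the fingers and lamp above 1 N), for 0.1 s.
At the end, for the whole second after the job is handed in: Lamp held still, by the gripper only, underside 8 to 24 mm over the patch, centred within 10 mm, long axes within 8 deg, level within 5 deg; lid on the upright pot, within 6 mm, fully down within 2.5 mm, let go; box shifted under 8 mm; tumblers and other things moved under 25 mm (all of step 1 and horizontal distance between lamp and patch below 0.01 m and z of lamp in the frame of patch between 0.008 and 0.024 m and angle between the x axis of lamp and the x axis of patch, either way round below 0.14 rad and angle between lamp's own z axis and vertical below 0.09 rad and linear speed of lamp below 0.02 m/s and contact force between the fingers and lamp above 1 N and contact force between lamp and box below 0.1 N and distance of box from where it was at the start of the episode below 0.008 m and angle between box's own z axis and vertical below 0.05 rad and not (distance of any of tumbler0, tumbler1, tumbler2, bowl, brush, stone from where it was at the start of the episode above 0.025 m or angle between any of tumbler0, tumbler1, tumbler2's own z axis and vertical above 0.25 rad)); the arm keeps its last pose, push and grip.
It fails at once if the lamp or the robot touches the freshly lacquered box, or the box is shifted by 8 mm (contact force between any of lamp, the arm, the fingers and box above 0.3 N or distance of box from where it was at the start of the episode above 0.008 m).
It fails at once if the lamp crosses the drying board lower than the tops of the tumblers (y of lamp in the frame of board between -0.045 and 0.045 m and z of lamp in the frame of board below 0.13 m).
It fails at once if the lamp knocks against a tumbler, the drying board, the pot, its lid or a bystander (contact force between lamp and tumbler0 above 0.5 N or contact force between lamp and tumbler1 above 0.5 N or contact force between lamp and tumbler2 above 0.5 N or contact force between lamp and bowl above 0.5 N or contact force between lamp and brush above 0.5 N or contact force between lamp and stone above 0.5 N or contact force between lamp and pot above 0.5 N or contact force between lamp and lid above 0.5 N or contact force between lamp and board above 0.5 N).
It fails at once if the varnish pot is tipped or shoved 40 mm (angle between pot's own z axis and vertical above 0.3 rad or distance of pot from where it was at the start of the episode above 0.04 m).
It fails at once if a tumbler is tipped, or a tumbler or another bystander is moved by more than 25 mm (distance of any of tumbler0, tumbler1, tumbler2, bowl, brush, stone from where it was at the start of the episode above 0.025 m or angle between any of tumbler0, tumbler1, tumbler2's own z axis and vertical above 0.25 rad).
It also fails if it takes over 64 s, if anything falls off the work surface, if the arm or the gripper's body presses on something with over 40 N, if the wrist force passes 120 N, or if a joint passes its speed limit or range.

### The arm

A 7-joint arm with a two-finger parallel gripper is mounted at the origin on the work surface. World frame = base frame: x ahead of the robot, y to its left, z up, the work surface at z = 0. Lengths are in m, angles in rad, forces in N, time in s.
With the tool pointing down it reaches from about 0.4 to 0.75 m from the base axis. Payload 19.5 kg.
Tool frame: the origin (TCP) lies midway between the tips of the shut fingers; the grasp point (between the pads) lies 19 mm behind it; z points along the fingers, y is the line along which they close (so a half turn about z gives the same grasp; the last joint's range is limited). The gripper opens to 85 mm and grips with 20 to 120 N. Pads are 22 mm wide; open, the fingers measure 114 mm over their backs; the gripper's body (76 mm by 85 mm) begins 54 mm behind the grasp point. The pads swing forward as they close: fully open they stand 13 mm farther back than shut.
Start: joints at [-1.205, 0.707, -0.028, 1.485, 0.022, 0.951, -0.075], TCP at [0.228, 0.528, 0.231] pointing down, gripper open.
Joint ranges: [-2.71, 2.71], [-0.32, 2.16], [-1.57, 1.52], [0, 2.45], [-1.46, 4.6], [0, 2.02], [-2.83, 2.83]. Speed limits (rad/s): [1.89, 1.89, 2.57, 2.57, 3.01, 3.01, 3.01].

### API

Orientations are given as a 3x3 rotation matrix whose columns are the frame's x, y, z axes.
In Python, from station import bot gives the robot as it stands.
- The arm moves only by the tool send_path, called after "Call:" as name(argument=value, ...) on one line, values as JSON. Schema: {"type":"object","properties":{"ticks":{"type":"string"},"grip_n":{"type":"number"},"only":{"type":"string"},"quiet":{"type":"boolean"},"lines":{"type":"string"}},"required":["ticks"],"additionalProperties":false}. ticks is a string of 1 to 10 rows, one to a line, with the numbers parted by commas; each row has 5 numbers: dx, dy, dz in normalised numbers (1 is 0.6 m), then a turn about the tool's z in a scale on which 1.0 is 2 rad, then the opening from 0.0 (shut) to 1.0 (fully open); each row is the pose to reach, as a shift and turn from the pose commanded when the call began, along the tool's axes at that moment; what a row does not reach only later rows make up. A row lasts 1/8 s, in which the tool goes at most 0.0625 m and 0.188 rad, less where a joint would pass 70% of its speed; a pose out of reach is approached as far as the arm can. The fingers move at their own pace and stop on an object; grip_n is the grip in N (left out, the last holds). Time passes only in rows, so rows that do not move let the fingers close. The tool returns the time, the measured TCP pose, the force, the opening and the grip force at its end. only (a regular expression) keeps the lines of the reply that match it, lines (a string "A,B") keeps lines A to B, and quiet returns only ok. A shift or turn number past 1, either way, is cut back to 1. Input that does not fit is refused with a message, and nothing moves.
- bot.state(): the state, without advancing time (a new reading comes with each control period).
- bot.read_camera(name): name is "scene" or "top" or "wrist"; returns a dict with "frame" (400x640x3 uint8, blue, green, red), "camera_matrix" (3x3 intrinsics, pixels), "rvec" (rotation vector, rad) and "tvec" (3), from world to camera coordinates, as OpenCV has them; the wrist camera has in their place "mount" (4x4, takes a point from camera to tool coordinates, whose origin is the TCP and whose axes are the flange's). Camera axes: x right, y down, z forward; pixel columns grow to the right and rows downward; lengths in m; the calibration is good to about 2 mm. A picture is of the moment at which its call begins: read the wrist's pose just before it. There is no depth.
- bot.finish_job(): hands the job in; it is judged then, once.
The state is a dict: "time_s": time; "joint_pos": joint angles; "joint_velocities": joint speeds; "joint_efforts": joint torques, N m; "tool_pos": TCP position; "tcp_rot": TCP orientation; "wrist_force": force on the tool from outside, world axes, zero at the start; "moment": the same for the moment, N m; "grip_width": opening from 0.0 (shut) to 1.0 (fully open); "gripper_force": force on a finger pad.
Only numpy, scipy, OpenCV 4.12 (cv2) and the standard library are available. Lean on these libraries where they do the work, as an engineer would, in place of code of your own. Each camera call takes 0.05 s, during which the arm holds its last target. There are 200 camera calls.

## Working session

There is one attempt and no reset: what is moved stays moved. The work goes in short steps, Python scripts to look and compute and a tool call to move; the robot and the scene stay as the last step left them, time stands still between calls to the robot, and variables do not carry over. Pictures are saved under pics/ and viewed, at most 10 in all, crops included, and the job is handed in when it is done.

```bash
ls; mkdir -p pics; python3 - <<'E'
from station import bot
import cv2, numpy as np
for n in ("top","scene"):
    c=bot.read_camera(n); cv2.imwrite(f"pics/{n}0.png",c["frame"])
    R=cv2.Rodrigues(np.array(c["rvec"]))[0]; print(n,np.round(-R.T@np.array(c["tvec"]).ravel(),3)); print(np.round(R,2),c["camera_matrix"])
s=bot.state(); print(s["tool_pos"],np.round(s["tcp_rot"],3),s["time_s"])
print(bot.read_camera("wrist")["mount"])
E
```

```text
pics
station.py
top [ 0.517 -0.018  1.177]
[[ 0.02 -1.   -0.02]
 [-1.   -0.02 -0.06]
 [ 0.06  0.02 -1.  ]] [[426.91773037   0.         320.99850817]
 [  0.         426.91773037 203.57504033]
 [  0.           0.           1.        ]]
scene [ 1.432 -0.158  0.652]
[[ 0.15  0.99  0.02]
 [ 0.54 -0.07 -0.84]
 [-0.83  0.13 -0.55]] [[394.01515527   0.         313.72733528]
 [  0.         394.01515527 199.48149071]
 [  0.           0.           1.        ]]
[0.22797124 0.52762374 0.23089144] [[-0.918  0.397 -0.   ]
 [ 0.397  0.918 -0.001]
 [-0.    -0.001 -1.   ]] 0.1
[[ 3.18090691e-04 -9.53512239e-01 -3.01354124e-01  7.62105853e-02]
 [ 9.99999404e-01  6.18047559e-04 -9.00022230e-04  1.16219406e-03]
 [ 1.04443339e-03 -3.01353658e-01  9.53511868e-01 -1.42271066e-01]
 [ 0.00000000e+00  0.00000000e+00  0.00000000e+00  1.00000000e+00]]
```

View pics/top0.png

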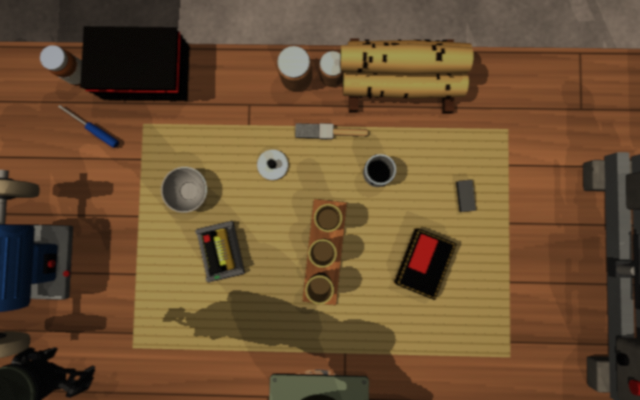

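View pics/scene0.png

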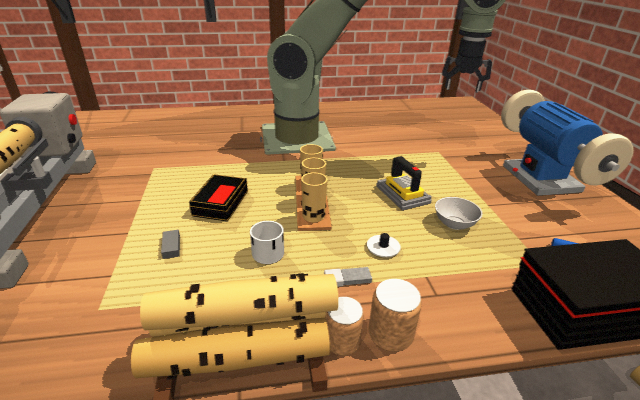

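The top view shows the lid at (272,165), the pot at (380,170), dock and lamp at (220,251), the box with its red patch at (424,255) and the tumblers at (328,217), (322,254) and (319,290). The scene view agrees. I'll zoom in for measuring.

```bash
cat > h.py <<'E'
import cv2, numpy as np
from station import bot
def cam(n):
    s=bot.state(); c=bot.read_camera(n); K=np.array(c["camera_matrix"])
    if "mount" in c:
        T=np.eye(4); T[:3,:3]=s["tcp_rot"]; T[:3,3]=s["tool_pos"]; W=T@np.array(c["mount"])
        R=W[:3,:3].T; t=-R@W[:3,3]
    else:
        R=cv2.Rodrigues(np.array(c["rvec"]))[0]; t=np.array(c["tvec"]).ravel()
    return c["frame"],K,R,t
def back(uv,z,K,R,t):
    uv=np.atleast_2d(uv).astype(float); d=np.c_[uv,np.ones(len(uv))]@np.linalg.inv(K).T@R
    o=-R.T@t; return o+d*((z-o[2])/d[:,2])[:,None]
def proj(P,K,R,t):
    q=(np.atleast_2d(P)@R.T+t)@K.T; return q[:,:2]/q[:,2:]
E
python3 - <<'E'
from h import *
f,K,R,t=cam("top")
a=[(225,120),(335,125),(175,205),(385,215)]
o=[cv2.resize(f[y:y+75,x:x+100],(400,300),interpolation=cv2.INTER_CUBIC) for x,y in a]
cv2.imwrite("pics/z1.png",np.vstack([np.hstack(o[:2]),np.hstack(o[2:])]))
h=cv2.cvtColor(f,cv2.COLOR_BGR2HSV)
m=((h[...,0]<8)|(h[...,0]>172))&(h[...,1]>180)&(h[...,2]>110); m=m.astype(np.uint8); m[:,:385]=0;m[:,470:]=0;m[:225]=0;m[300:]=0
ys,xs=np.nonzero(m); P=back(np.c_[xs,ys],.05,K,R,t)[:,:2]; print("patch",len(P),P.mean(0),cv2.minAreaRect((P*1000).astype(np.float32)))
E
```

```text
patch 604 [ 0.46420162 -0.26770242] ((464.2742614746094, -267.646484375), (44.86025619506836, 90.92048645019531), 69.18051147460938)
```

View pics/z1.png

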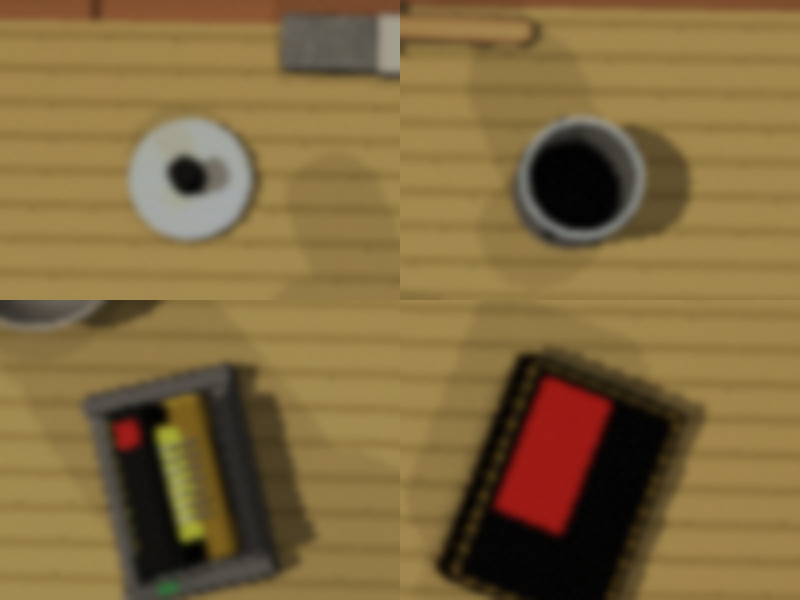

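```bash
python3 - <<'E'
from h import *
f,K,R,t=cam("top")
def c(x,y,x0,y0): return ((x+.5)/4-.5+x0,(y+.5)/4-.5+y0)
print("lid rim",back(c(191,179,225,120),.012,K,R,t)); print("knob",back(c(187,174,225,120),.043,K,R,t))
print("pot",back(c(182,177,335,125),.075,K,R,t))
D=back([c(85,103,175,205),c(235,65,175,205),c(277,270,175,205),c(128,310,175,205)],.024,K,R,t); print(D,D.mean(0))
print("tumb",back([(328,216),(322,253),(319,289)],.132,K,R,t))
h=cv2.cvtColor(f,cv2.COLOR_BGR2HSV)
g=cv2.GaussianBlur(cv2.resize(f,None,fx=4,fy=4,interpolation=cv2.INTER_CUBIC),(0,0),2)[...,1]
s=bot.state(); print(s["wrist_force"],s["moment"],s["gripper_force"])
E
```

```text
lid rim [[0.6980604  0.13799996 0.012     ]]
knob [[0.69658968 0.136614   0.043     ]]
pot [[ 0.68100759 -0.15091221  0.075     ]]
[[0.51268571 0.33935069 0.024     ]
 [0.54025238 0.23824111 0.024     ]
 [0.40318026 0.20554901 0.024     ]
 [0.37452041 0.30511842 0.024     ]] [0.45765969 0.27206481 0.024     ]
tumb [[ 0.55425879 -0.01786016  0.132     ]
 [ 0.46388694 -0.00483264  0.132     ]
 [ 0.37701886  0.00083515  0.132     ]]
[-0.1281752  -0.36861661  0.11112891] [-0.04114328  0.02109456 -0.02561157] 0.0
```

Units first: shifts go in shares of 0.6 m and turns go in shares of 2 rad. So -0.586 m is -0.9767, -0.173 m is -0.2883.

Call:
send_path(ticks="-0.0833,-0.025,0,0,1\n-0.9767,-0.2883,0.0667,0,1\n-0.9767,-0.2883,0.0667,0,1\n-0.9767,-0.2883,0.0667,0,1\n-0.9767,-0.2883,0.0667,0,1\n-0.9767,-0.2883,0.0667,0,1\n-0.9767,-0.2883,0.0667,0,1\n-0.9767,-0.2883,0.0667,0,1\n-0.9767,-0.2883,0.0667,0,1\n-0.9767,-0.2883,0.0667,0,1")

```text
time_s: 1.5
tool_pos: [0.6987, 0.1349, 0.1912]
tcp_rot: [[-0.918, 0.397, -0.0], [0.397, 0.918, 0.0], [0.0, 0.0, -1.0]]
wrist_force: [0.8, 1.0, 0.2]
grip_width: 0.998
gripper_force: 0.0
```

Call:
send_path(ticks="-0.0417,-0.0117,0.0333,0,1\n-0.0417,-0.0117,0.0333,0,1\n-0.0417,-0.0117,0.0333,0,1")

```text
time_s: 1.88
tool_pos: [0.7172, 0.1211, 0.1716]
tcp_rot: [[-0.918, 0.396, -0.0], [0.396, 0.918, 0.001], [0.0, 0.0, -1.0]]
wrist_force: [-0.2, 0.5, -0.7]
grip_width: 0.998
gripper_force: 0.0
```

```bash
python3 - <<'E'
from h import *
f,K,R,t=cam("wrist"); 
g=proj([[.697,.137,.012]],K,R,t); print(g)
e=f.copy()
for z,r in((.012,.042),(.043,.012)):
    a=np.linspace(0,2*np.pi,90); p=proj(np.c_[.697+r*np.cos(a),.137+r*np.sin(a),0*a+z],K,R,t)
    cv2.polylines(e,[p.astype(np.int32)],True,(0,0,255),1)
cv2.imwrite("pics/w1.png",e); cv2.imwrite("pics/w1raw.png",f)
E
```

```text
[[324.6672806  157.46108124]]
```

View pics/w1.png

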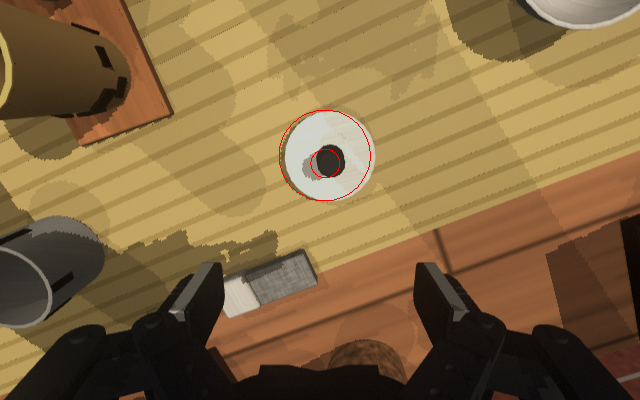

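The wrist view shows the lid's rim centred near (329,156) and its knob at (330,161), about 4 px right of the prediction. I'll fit it properly.

```bash
cat >> h.py <<'E'
def fitlid(f,K,R,t,x,y):
    "lid rim circle (z=.012) and knob top (z=.043) in a wrist picture"
    h=cv2.cvtColor(f,cv2.COLOR_BGR2HSV); m=((h[...,1]<60)&(h[...,2]>110)).astype(np.uint8)
    u,v=proj([[x,y,.012]],K,R,t)[0].astype(int); k=np.zeros_like(m); cv2.circle(k,(u,v),70,1,-1)
    cs=cv2.findContours(m*k,cv2.RETR_EXTERNAL,cv2.CHAIN_APPROX_NONE)[0]; c=cv2.convexHull(max(cs,key=cv2.contourArea))[:,0]
    print("rim",cv2.minEnclosingCircle((back(c,.012,K,R,t)[:,:2]*1000).astype(np.float32)))
    b=((h[...,2]<70)*k).astype(np.uint8); n,l,s,ce=cv2.connectedComponentsWithStats(b); i=1+s[1:,4].argmax(); 
    c=np.argwhere(l==i)[:,::-1]; print("knob",s[i],cv2.minEnclosingCircle((back(c,.043,K,R,t)[:,:2]*1000).astype(np.float32)))
E
python3 - <<'E'
from h import *
f,K,R,t=cam("wrist"); fitlid(f,K,R,t,.698,.14)
s=bot.state(); print(s["tool_pos"],np.linalg.norm(s["joint_velocities"]))
E
```

```text
rim ((698.9925537109375, 140.92723083496094), 41.93903732299805)
knob [316 145  29  32 707] ((696.4898681640625, 141.4752960205078), 13.225008964538574)
[0.71730238 0.12130679 0.17222478] 0.004329324743631546
```

In the tool's units: 0.155 m is 0.2583, 0.12 m is 0.2.

Call:
send_path(ticks="0.041,0.018,0.05,0,1\n0.041,0.018,0.1333,0,1\n0.041,0.018,0.2,0,0.8\n0.041,0.018,0.2417,0,0.6\n0.041,0.018,0.2583,0,0.6\n0.041,0.018,0.2583,0,0.6")

```text
time_s: 2.72
tool_pos: [0.6993, 0.1403, 0.0169]
tcp_rot: [[-0.918, 0.396, 0.0], [0.396, 0.918, 0.0], [-0.0, 0.0, -1.0]]
wrist_force: [0.6, 1.0, -0.3]
grip_width: 0.598
gripper_force: 0.0
```

Call:
send_path(ticks="0,0,0,0,0\n0,0,0,0,0\n0,0,0,0,0\n0,0,0,0,0\n0,0,0,0,0\n0,0,0,0,0\n0,0,0,0,0", grip_n=40)

```text
time_s: 3.6
tool_pos: [0.6998, 0.14, 0.0177]
tcp_rot: [[-0.918, 0.397, 0.001], [0.397, 0.918, 0.0], [-0.001, 0.001, -1.0]]
wrist_force: [-2.2, -0.6, 8.1]
grip_width: 0.265
gripper_force: 46.3
```

In the tool's units: -0.18 m is -0.3, -0.175 m is -0.2917.

Call:
send_path(ticks="0,0,-0.05,0,0\n0,0,-0.1167,0,0\n-0.0167,-0.0333,-0.2,0,0\n-0.05,-0.1,-0.2667,0,0\n-0.0917,-0.1667,-0.3,0,0\n-0.1333,-0.2333,-0.3,0,0\n-0.1583,-0.275,-0.3,0,0\n-0.1633,-0.2917,-0.3,0,0\n-0.1633,-0.2917,-0.3,0,0\n-0.1633,-0.2917,-0.3,0,0")

```text
time_s: 4.85
tool_pos: [0.7198, -0.058, 0.1966]
tcp_rot: [[-0.919, 0.395, 0.0], [0.395, 0.919, 0.001], [0.0, 0.001, -1.0]]
wrist_force: [-1.1, 0.4, -0.8]
grip_width: 0.261
gripper_force: 46.3
```

```bash
python3 - <<'E'
from h import *
f,K,R,t=cam("wrist"); print(proj([[.681,-.151,.075]],K,R,t)); e=f.copy()
a=np.linspace(0,2*np.pi,90); p=proj(np.c_[.681+.04*np.cos(a),-.151+.04*np.sin(a),0*a+.075],K,R,t)
cv2.polylines(e,[p.astype(np.int32)],True,(0,0,255),1)
cv2.imwrite("pics/w2.png",e); cv2.imwrite("pics/w2raw.png",f)
E
```

```text
[[196.99958952 195.9061528 ]]
```

View pics/w2.png

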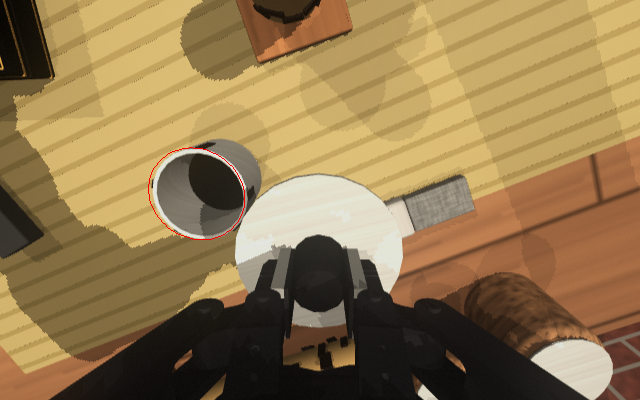

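The lid hangs level in the grip, its rim centred near (319,250). The pot's mouth is at about (198,194), with the red prediction 1–2 px off. Next I'll refine both by maximising the edge gradient.

```bash
python3 - <<'E'
from h import *
from scipy.ndimage import map_coordinates as mc
f,K,R,t=cam("wrist"); s=bot.state(); T=np.array(s["tool_pos"])
g=cv2.GaussianBlur(f.astype(np.float32),(0,0),1.2).sum(2)
a=np.linspace(0,2*np.pi,240,endpoint=False)
def val(x,y,r,z,aa):
    p=proj(np.c_[x+r*np.cos(aa),y+r*np.sin(aa),0*aa+z],K,R,t); return mc(g,[p[:,1],p[:,0]],order=1,mode='nearest')
def ring(x,y): # bright rim vs outside and inside (signed outside may be bright mat)
    return (np.abs(val(x,y,.041,.075,a)-val(x,y,.039,.075,a))+np.abs(val(x,y,.037,.075,a)-val(x,y,.035,.075,a))).mean()
G=[(ring(.681+i,-.151+j),.681+i,-.151+j) for i in np.arange(-.01,.0101,.0005) for j in np.arange(-.01,.0101,.0005)]
print("pot",sorted(G)[-4:])
zr=T[2]-.0177+.012
u=np.array([s["tcp_rot"][0][0],s["tcp_rot"][1][0]]); h=a[np.c_[np.cos(a),np.sin(a)]@u>-.2]
def rim(x,y,z): return np.abs(val(x,y,.043,z,h)-val(x,y,.041,z,h)).mean()
G=[(rim(T[0]+i,T[1]+j,zr+k),i,j,k) for i in np.arange(-.006,.0061,.0005) for j in np.arange(-.006,.0061,.0005) for k in (-.004,-.002,0,.002,.004)]
print("lid-TCP",[np.round(q,4) for q in sorted(G)[-4:]],T,zr)
E
```

```text
pot [(np.float32(347.21393), np.float64(0.6815000000000001), np.float64(-0.149)), (np.float32(350.3485), np.float64(0.682), np.float64(-0.149)), (np.float32(350.46674), np.float64(0.6815000000000001), np.float64(-0.1485)), (np.float32(356.15424), np.float64(0.682), np.float64(-0.1485))]
lid-TCP [array([ 1.901992e+02,  5.000000e-04,  1.000000e-03, -2.000000e-03]), array([1.907834e+02, 0.000000e+00, 1.000000e-03, 0.000000e+00]), array([ 1.931653e+02,  0.000000e+00,  1.000000e-03, -2.000000e-03]), array([1.950051e+02, 0.000000e+00, 1.500000e-03, 0.000000e+00])] [ 0.71981615 -0.05824586  0.19645016] 0.19075016419857285
```

In the tool's units: 0.109 m is 0.1817, -0.0988 m is -0.1647.

Call:
send_path(ticks="-0.0005,-0.05,0,0,0\n-0.0013,-0.1167,0,0,0\n-0.0022,-0.1647,0.05,0,0\n-0.0022,-0.1647,0.1167,0,0\n-0.0022,-0.1647,0.15,0,0\n-0.0022,-0.1647,0.1617,0,0\n-0.0022,-0.1647,0.17,0,0\n-0.0022,-0.1647,0.1767,0,0\n-0.0022,-0.1647,0.1817,0,0\n-0.0022,-0.1647,0.1817,0,0")

```text
time_s: 6.2
tool_pos: [0.6818, -0.1508, 0.0874]
tcp_rot: [[-0.918, 0.397, 0.0], [0.397, 0.918, -0.0], [-0.0, -0.0, -1.0]]
wrist_force: [-0.2, 1.2, -1.3]
grip_width: 0.263
gripper_force: 46.3
```

In the tool's units: 0.004 m is 0.0067, 0.003 m is 0.005.

Call:
send_path(ticks="0,0,0.0025,0,0\n0,0,0.005,0,0\n0,0,0.0067,0,0\n0,0,0.0067,0,0")

```text
time_s: 6.7
tool_pos: [0.682, -0.1509, 0.0847]
tcp_rot: [[-0.918, 0.397, 0.001], [0.397, 0.918, -0.0], [-0.001, 0.0, -1.0]]
wrist_force: [-6.3, 1.3, 16.6]
grip_width: 0.262
gripper_force: 48.9
```

In the tool's units: -0.13 m is -0.2167, -0.11 m is -0.1833.

Call:
send_path(ticks="0,0,-0.0017,0,0.5\n0,0,-0.0017,0,0.6\n0,0,-0.0017,0,0.6\n0,0,-0.0333,0,0.7\n0,0,-0.1167,0,0.8\n0,0,-0.1833,0,0.8\n0,0.0667,-0.2167,0,0.8\n0,0.1333,-0.2167,0,0.8\n0,0.1667,-0.2167,0,0.8\n0,0.1667,-0.2167,0,0.8")

```text
time_s: 7.95
tool_pos: [0.7217, -0.0574, 0.2142]
tcp_rot: [[-0.919, 0.395, 0.001], [0.395, 0.919, 0.0], [-0.0, 0.001, -1.0]]
wrist_force: [0.0, -0.3, 0.2]
grip_width: 0.804
gripper_force: 0.0
```

```bash
python3 - <<'E'
from h import *
f,K,R,t=cam("wrist"); g=cam("top")[0]
cv2.imwrite("pics/w3.png",np.hstack([cv2.resize(f,(480,300)),cv2.resize(g[125:200,340:420],(320,300),interpolation=cv2.INTER_CUBIC)]))
E
```

```text
(no output)
```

View pics/w3.png

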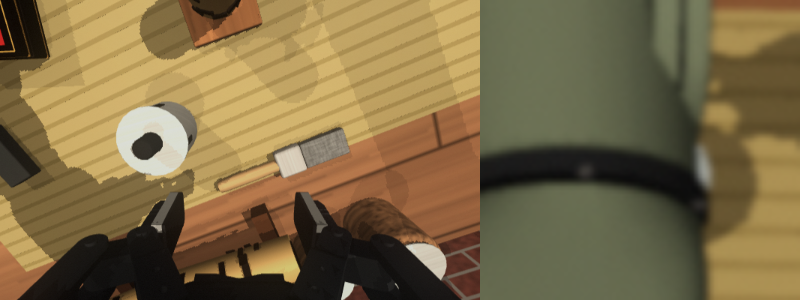

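The lid sits squarely on the pot; its white disc is at (152,141) in the left half. Next I'll move to the lamp.

In the tool's units: 0.373 m is 0.6217, 0.198 m is 0.33, -0.658 rad is -0.329.

```bash
python3 - <<'E'
from h import *
f,K,R,t=cam("wrist"); h=cv2.cvtColor(f,cv2.COLOR_BGR2HSV); m=((h[...,1]<50)&(h[...,2]>150)).astype(np.uint8); m[:,:140]=0;m[:,265:]=0
cs=cv2.findContours(m,cv2.RETR_EXTERNAL,cv2.CHAIN_APPROX_NONE)[0]; c=cv2.convexHull(max(cs,key=cv2.contourArea))[:,0]
for z in (.079,.085): print(z,cv2.minEnclosingCircle((back(c,z,K,R,t)[:,:2]*1000).astype(np.float32)))
E
```

```text
0.079 ((681.687744140625, -149.32058715820312), 42.11065673828125)
0.085 ((681.0399780273438, -146.70648193359375), 41.199562072753906)
```

Call:
send_path(ticks="0.05,0.025,-0.0167,-0.025,1\n0.1167,0.0667,-0.05,-0.1,1\n0.2,0.1083,-0.05,-0.175,1\n0.2833,0.15,-0.05,-0.25,1\n0.3667,0.2,-0.05,-0.329,1\n0.45,0.2417,-0.05,-0.329,1\n0.5333,0.2833,-0.05,-0.329,1\n0.6,0.3167,-0.05,-0.329,1\n0.6217,0.33,-0.05,-0.329,1\n0.6217,0.33,-0.05,-0.329,1")

```text
time_s: 9.35
tool_pos: [0.4578, 0.2704, 0.2436]
tcp_rot: [[-0.969, -0.248, 0.001], [-0.248, 0.969, -0.0], [-0.001, -0.0, -1.0]]
wrist_force: [-0.1, -0.2, -0.7]
grip_width: 0.996
gripper_force: 0.0
```

```bash
python3 - <<'E'
from h import *
f,K,R,t=cam("wrist"); cv2.imwrite("pics/w4.png",f)
E
```

```text
(no output)
```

View pics/w4.png

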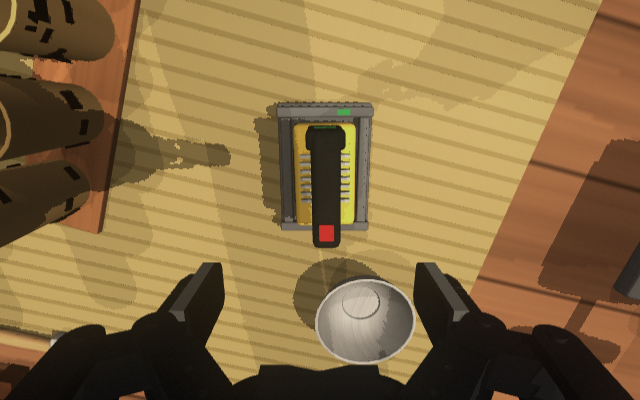

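The lamp stands in the dock, its black grip running from (325,125) to (327,247) and the dock spanning (278–373, 102–230). The bowl is well clear at (365,320).

```bash
python3 - <<'E'
from h import *
f,K,R,t=cam("wrist"); s=bot.state(); T=np.array(s["tool_pos"]); Q=np.array(s["tcp_rot"])
h=cv2.cvtColor(f,cv2.COLOR_BGR2HSV)
def rect(m,z,n):
    cs=cv2.findContours(m.astype(np.uint8),cv2.RETR_EXTERNAL,cv2.CHAIN_APPROX_NONE)[0]; c=np.vstack([k for k in cs if cv2.contourArea(k)>60])[:,0]
    P=back(c,z,K,R,t); L=(P-T)@Q; r=cv2.minAreaRect((L[:,:2]*1000).astype(np.float32)); print(n,"tool-frame mm/deg",np.round(np.hstack([np.ravel(x) for x in r]),1), "bbox",(L[:,:2].min(0)*1000).round(1),(L[:,:2].max(0)*1000).round(1))
w=np.zeros(f.shape[:2],bool); w[115:228,288:362]=1
ye=(h[...,1]>150)&(h[...,2]>120)&(h[...,0]>18)&(h[...,0]<32)&w
rect(ye,.044,"head")
b=(f.max(2)<60); 
for v in range(150,220,10):
    r=np.nonzero(b[v,295:358])[0]+295; print(v,r.min(),r.max(),end=" | ")
red=((h[...,0]<8)|(h[...,0]>172))&(h[...,1]>150)&(h[...,2]>100); w2=np.zeros_like(w); w2[215:250,310:345]=1
print(); rect(red&w2,.109,"red")
for v,x in((155,0),(185,0),(215,0)):
    r=np.nonzero(b[v,295:358])[0]+295; p=back([((r.min()+r.max())/2,v)],.107,K,R,t); print(v,((p-T)@Q*1000).round(1))
E
```

```text
head tool-frame mm/deg [ -1.5   8.2  63.6 110.   88.9] bbox [-56.8 -24. ] [53.9 40.9]
150 312 341 | 160 312 341 | 170 312 340 | 180 295 357 | 190 295 357 | 200 295 357 | 210 295 357 | 
red tool-frame mm/deg [-40.4   8.8  13.7  15.7  89.9] bbox [-48.3   1.9] [-32.5  15.7]
155 [[ 30.5   6.9 136.3]]
185 [[  4.2   7.1 136.3]]
215 [[-23.7  -0.3 136.3]]
```

In the tool's units: 0.166 m is 0.2767, 0.15 m is 0.25, -0.022 rad is -0.011.

Call:
send_path(ticks="-0.0025,0.0133,0.0333,-0.011,1\n-0.0025,0.0133,0.1167,-0.011,1\n-0.0025,0.0133,0.2,-0.011,1\n-0.0025,0.0133,0.25,-0.011,0.8\n-0.0025,0.0133,0.2767,-0.011,0.6\n-0.0025,0.0133,0.2767,-0.011,0.6\n-0.0025,0.0133,0.2767,-0.011,0.6", grip_n=30)

```text
time_s: 10.32
tool_pos: [0.4577, 0.2788, 0.0784]
tcp_rot: [[-0.963, -0.268, 0.001], [-0.268, 0.963, 0.001], [-0.001, 0.0, -1.0]]
wrist_force: [-0.0, -0.0, 0.4]
grip_width: 0.602
gripper_force: 0.0
```

Call:
send_path(ticks="0,0,0,0,0.2\n0,0,0,0,0.2\n0,0,0,0,0.2\n0,0,0,0,0.2\n0,0,0,0,0.2\n0,0,0,0,0.2", grip_n=30)

```text
time_s: 11.08
tool_pos: [0.4574, 0.2787, 0.0778]
tcp_rot: [[-0.963, -0.269, 0.001], [-0.269, 0.963, 0.0], [-0.001, -0.0, -1.0]]
wrist_force: [1.1, -2.8, 8.3]
grip_width: 0.298
gripper_force: 32.6
```

Call:
send_path(ticks="0,0,0,0,0\n0,0,0,0,0\n0,0,0,0,0", grip_n=90)

```text
time_s: 11.45
tool_pos: [0.4574, 0.2787, 0.078]
tcp_rot: [[-0.963, -0.269, 0.001], [-0.269, 0.963, -0.0], [-0.001, -0.0, -1.0]]
wrist_force: [-0.9, -3.4, 11.5]
grip_width: 0.287
gripper_force: 88.1
```

In the tool's units: -0.19 m is -0.3167, -0.13 m is -0.2167.

Call:
send_path(ticks="0,0,-0.0083,0,0\n0,0,-0.025,0,0\n0,0,-0.05,0,0\n0,0,-0.1,0,0\n0,0,-0.1583,0,0\n0,0,-0.2167,0,0\n0,0,-0.275,0,0\n0,0,-0.3083,0,0\n0,0,-0.3167,0,0\n0,0,-0.3167,0,0")

```text
time_s: 12.7
tool_pos: [0.4569, 0.2787, 0.2672]
tcp_rot: [[-0.963, -0.269, -0.0], [-0.269, 0.963, -0.0], [0.0, -0.0, -1.0]]
wrist_force: [-0.1, -0.3, -4.9]
grip_width: 0.288
gripper_force: 89.0
```

```bash
python3 - <<'E'
from h import *
f=cam("wrist")[0]; g=cam("scene")[0]
cv2.imwrite("pics/w5.png",np.hstack([cv2.resize(f,(480,300)),cv2.resize(g[75:225,300:460],(320,300),interpolation=cv2.INTER_CUBIC)]))
s=bot.state(); print(s["wrist_force"],s["moment"],s["tool_pos"],np.round(s["tcp_rot"],3))
E
```

```text
[-0.25047456 -0.10640276 -3.40590205] [-0.02362563  0.01416903  0.01726009] [0.45678328 0.27863107 0.2665867 ] [[-0.963 -0.269 -0.001]
 [-0.269  0.963 -0.001]
 [ 0.001 -0.    -1.   ]]
```

View pics/w5.png

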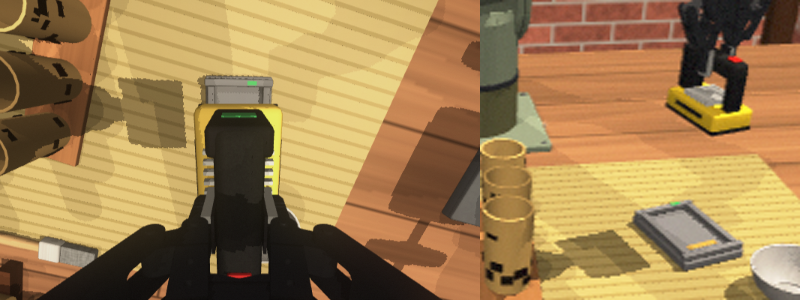

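The lamp hangs level in the gripper and is clear of the dock. Next, carry it over the tumblers to a spot beside the box, then measure the patch and the lamp.

In the tool's units: -0.41 m is -0.6833, -0.055 m is -0.0917, 0.635 rad is 0.3175.

Call:
send_path(ticks="0.005,-0.0333,0,0.01,0\n0.0117,-0.0917,0,0.04,0\n0.0217,-0.1667,0,0.08,0\n0.0333,-0.25,0,0.12,0\n0.045,-0.3333,0,0.16,0\n0.055,-0.4167,0,0.2,0\n0.0667,-0.5,0,0.24,0\n0.0783,-0.5833,0,0.28,0\n0.0867,-0.65,0,0.3075,0\n0.0917,-0.6833,0,0.3175,0")

```text
time_s: 14.05
tool_pos: [0.5136, -0.1336, 0.2668]
tcp_rot: [[-0.933, 0.359, -0.001], [0.359, 0.933, -0.001], [0.001, -0.001, -1.0]]
wrist_force: [0.2, 0.1, -3.5]
grip_width: 0.29
gripper_force: 89.3
```

Call:
send_path(ticks="0,0,0,0,0\n0,0,0,0,0")

```text
time_s: 14.3
tool_pos: [0.5141, -0.13, 0.2672]
tcp_rot: [[-0.935, 0.354, -0.0], [0.354, 0.935, 0.001], [0.001, 0.0, -1.0]]
wrist_force: [0.2, 1.3, -3.0]
grip_width: 0.289
gripper_force: 89.3
```

```bash
python3 - <<'E'
from h import *
f,K,R,t=cam("wrist"); s=bot.state(); T=np.array(s["tool_pos"]); Q=np.array(s["tcp_rot"])
h=cv2.cvtColor(f,cv2.COLOR_BGR2HSV); cv2.imwrite("pics/w6.png",f)
print(np.rad2deg(np.arctan2(Q[1,0],Q[0,0])))
red=((h[...,0]<8)|(h[...,0]>172))&(h[...,1]>150)&(h[...,2]>70); red[:,260:]=0
cs=cv2.findContours(red.astype(np.uint8),cv2.RETR_EXTERNAL,cv2.CHAIN_APPROX_NONE)[0]
for c in cs:
    if cv2.contourArea(c)>200:
        c=c[:,0]; print(c.min(0),c.max(0)); P=back(c,.05,K,R,t); print("patch world",cv2.minAreaRect((P[:,:2]*1000).astype(np.float32)))
ye=(h[...,1]>150)&(h[...,2]>100)&(h[...,0]>18)&(h[...,0]<32)
zt=T[2]-.064+.03
for v in (150,170,190,210,230):
    r=np.nonzero(ye[v,255:380])[0]+255
    if len(r): print(v,r.min(),r.max(),((back([(r.min()-.5,v),(r.max()+.5,v)],zt,K,R,t)-T)@Q*1000).round(1)[:,:2].tolist())
E
```

```text
159.29995573070335
[162 131] [213 212]
patch world ((465.388427734375, -265.80230712890625), (46.999305725097656, 92.20208740234375), 69.1837387084961)
150 259 375 [[50.2, -31.3], [50.2, 31.4]]
170 259 375 [[39.3, -31.9], [39.3, 32.0]]
190 260 374 [[28.0, -31.9], [28.0, 32.0]]
210 261 373 [[16.2, -32.0], [16.2, 32.1]]
230 262 372 [[4.0, -32.1], [4.0, 32.1]]
```

View pics/w6.png

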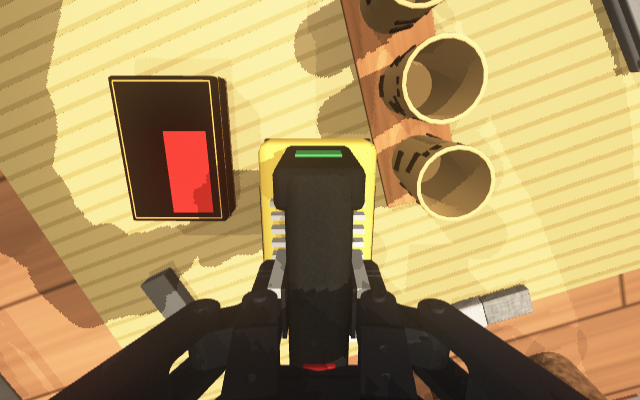

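The patch spans (162–213, 131–212) in this view and measures 92×47 mm, as it should. The lamp is centred and aligned in the tool. I'll go above the patch, then check before descending.

In the tool's units: -0.144 m is -0.24, -0.0026 m is -0.0043.

Call:
send_path(ticks="0,-0.0333,0,0,0\n-0.0017,-0.0833,0,0,0\n-0.0025,-0.1417,0,0,0\n-0.0033,-0.1917,0,0,0\n-0.0042,-0.225,0,0,0\n-0.0043,-0.24,0.0167,0,0\n-0.0043,-0.24,0.05,0,0\n-0.0043,-0.24,0.1,0,0\n-0.0043,-0.24,0.1333,0,0\n-0.0043,-0.24,0.15,0,0")

```text
time_s: 15.6
tool_pos: [0.4656, -0.2653, 0.1761]
tcp_rot: [[-0.935, 0.354, -0.001], [0.354, 0.935, 0.001], [0.001, 0.001, -1.0]]
wrist_force: [0.4, -0.3, -3.4]
grip_width: 0.289
gripper_force: 89.2
```

Call:
send_path(ticks="0,0,0,0,0\n0,0,0,0,0\n0,0,0,0,0")

```text
time_s: 15.98
tool_pos: [0.4658, -0.2665, 0.1779]
tcp_rot: [[-0.935, 0.355, 0.001], [0.355, 0.935, -0.001], [-0.001, -0.0, -1.0]]
wrist_force: [-1.2, -0.5, -3.6]
grip_width: 0.289
gripper_force: 89.2
```

```bash
python3 - <<'E'
from h import *
s=bot.state(); d=np.array([.4654,-.2658,.130])-s["tool_pos"]; print(np.round(d,4),np.round(d@np.array(s["tcp_rot"]),4),s["tool_pos"])
E
```

```text
[-0.0004  0.0007 -0.0479] [0.0007 0.0005 0.0479] [ 0.46583453 -0.26648713  0.17789226]
```

In the tool's units: 0.048 m is 0.08, 0.045 m is 0.075.

Call:
send_path(ticks="0,0,0.0133,0,0\n0,0,0.0333,0,0\n0,0,0.0533,0,0\n0,0,0.0667,0,0\n0,0,0.075,0,0\n0,0,0.08,0,0\n0,0,0.08,0,0\n0,0,0.08,0,0\n0,0,0.08,0,0")

```text
time_s: 17.1
tool_pos: [0.4657, -0.2665, 0.1295]
tcp_rot: [[-0.935, 0.355, 0.0], [0.355, 0.935, -0.0], [-0.0, -0.0, -1.0]]
wrist_force: [0.1, 0.5, -4.1]
grip_width: 0.291
gripper_force: 89.4
```

```bash
python3 - <<'E'
from h import *
g=cam("scene")[0]; s=bot.state(); print(s["tool_pos"],np.linalg.norm(s["joint_velocities"]))
cv2.imwrite("pics/s7.png",cv2.resize(g[100:280,120:420],(800,480),interpolation=cv2.INTER_CUBIC))
E
```

```text
[ 0.46568864 -0.26645093  0.12950546] 0.003232899365454977
```

View pics/s7.png

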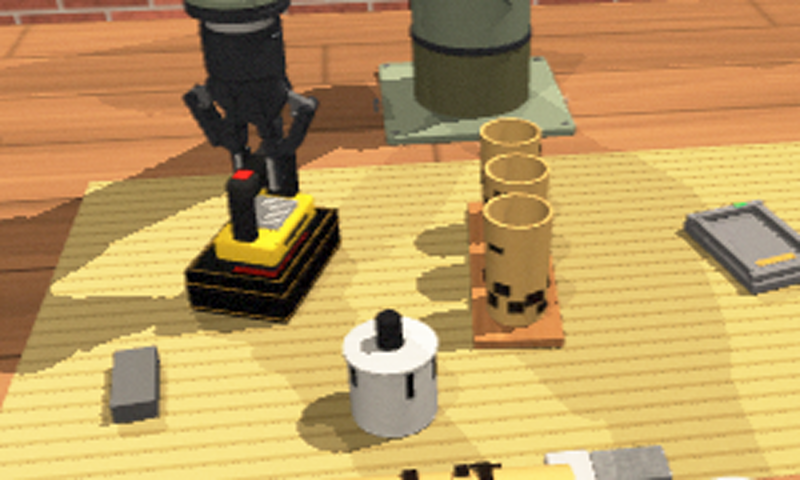

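The lamp hovers level over the patch at about (270,235), with a gap to the box. The lid is seated on the pot at (390,350) and the tumblers are standing. Handing in.

```bash
python3 -c "
from station import bot
print(bot.finish_job())"
```

```text
the job is handed in; nothing more can be done
None
```

I handed the job in at about 17 s. By my measurements the lid is fully home on the pot and released, and the gripper is holding the lamp level and aligned about 15 mm above the patch. The box, tumblers and bystanders look undisturbed, but the hand-in printed no verdict.

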